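# Load the boring unit's roller magazine

## Task

Load the three beech rollers from the wooden rack into the sloping gravity magazine of the boring unit, one at a time through its open mouth under the clear guard, so that they will be dispensed thickest first, then the middle one, thinnest last. Each must have rolled down before the next is loaded, and in the end they lie at rest in a row against the stop and each other. Do not knock the guard, and leave the other things on the bench where they are.

Things in the scene. Friction and masses are not known exactly. Their poses are not given: they have to be found in the camera images.
- thick_center (a point): centre of the thick turned beech roller, a plain wooden cylinder 50 mm in diameter and 66 mm long, lying level on the rack with its axis along the rack's x at the start; it may roll about its own axis, so take its direction from the rack (about 0.1 kg)
- middle_center (a point): centre of the middle turned beech roller, a plain wooden cylinder 40 mm in diameter and 66 mm long, lying level on the rack with its axis along the rack's x at the start; it may roll about its own axis, so take its direction from the rack
- thin_center (a point): centre of the thin turned beech roller, a plain wooden cylinder 30 mm in diameter and 66 mm long, lying level on the rack with its axis along the rack's x at the start; it may roll about its own axis, so take its direction from the rack
- rack: wooden rack, base 85 x 250 x 12 mm; origin: centre of its underside. Three cradles in a row along its y, at -95, 0 and +95 mm; which roller lies where varies. Each cradle is two V supports, 22 to 30 mm either side of the middle along x, 29 mm wide in all; beside and between them it is free down to the base. Roller centres are 62 (thin), 68 (middle), 74 mm (thick) above the bench
- chute: the magazine's channel, sloping 14 degrees, 76 mm wide inside, 250 mm long. Origin: floor, mid-width, at the stop at its low end, 50 mm above the bench. y runs up the slope, x across it (away from the robot), z square to the floor. Rollers lie along its x and roll down by themselves; a full row has centres at y = 25 (thick), 70 (middle), 104 mm (thin)
- mouth (a point): middle of the open mouth, on the channel floor (chute y = 185 mm, about 95 mm above the bench). The channel is open above from y = 125 to 250 mm, with a 14 mm lip at the upper end; below that it has clear sides and a clear cover strip, 57 mm high inside. Side walls at the mouth are flared (92 mm apart on top), 20 mm above the floor; the floor is a plain flat sheet
- guard_edge (a point): middle of the lower near edge of the clear fixed guard, a level sheet 150 mm wide, 253 mm above the bench, covering the mouth from 12 mm nearer than mid-channel to 85 mm beyond. Straight down the gripper would hit it; leaning back to the robot by 35 to 45 degrees (in the chute's x-vertical plane) it fits. Rollers must be level when let go: take them with the same lean
- folding_rule: folded wooden rule, 160 x 25 x 15 mm, on the bench; leave it alone. Origin: centre of underside
- screw_jar: glass jar 56 mm in diameter, 70 mm high; leave it alone. Origin: centre of underside
- wood_block: wooden offcut 90 x 45 x 35 mm; leave it alone. Origin: centre of underside
Not all that is in view belongs to the job. Leave any red or turquoise look-alike of the part that bears middle_center alone. What is shaped like the part that bears thick_center but blue is not meant.

How it is judged:
By the outcome, as a careful person would: the job done as asked, in the order asked, and still so for the second after the job is handed in, with the robot touching nothing.
It also fails if it takes over 70 s, if anything falls off the work surface, if the arm or the gripper's body presses on something with over 40 N, if the wrist force passes 120 N, or if a joint passes its speed limit or range.

## Robot

A 6-joint arm with a two-finger parallel gripper is mounted at the origin on the work surface. World frame = base frame: x ahead of the robot, y to its left, z up, the work surface at z = 0. Lengths are in m, angles in rad, forces in N, time in s.
With the tool pointing down it reaches from about 0.35 to 0.725 m from the base axis. Payload 4.3 kg.
Tool frame: the origin (TCP) lies at the very end of the fingers, on their centre line; the grasp point (between the pads) lies 19 mm behind it (pinch_z is the distance from the TCP to the grasp point, in m); z points along the fingers, y is the line along which they close (so a half turn about z gives the same grasp; the last joint's range is limited). The gripper opens to 85 mm and grips with 20 to 120 N. Pads are 22 mm wide; open, the fingers measure 114 mm over their backs; the gripper's body (76 mm by 85 mm) begins 54 mm behind the grasp point. The pads swing forward as they close: fully open they stand 13 mm farther back than shut.
Start: joints at [-1.428, 0.377, 0.081, 1.274, 0, 1.46], TCP at [0.144, -0.557, 0.231] pointing down, gripper open.
Joint ranges: [-2.72, 2.72], [-0.84, 1.66], [-1.02, 1.22], [-1.77, 2.12], [-1.37, 1.28], [-3.14, 3.14]. Speed limits (rad/s): [2.57, 2.57, 3.14, 3.14, 3.14, 3.14].

## Interface

Orientations are given as a rotation vector (axis times angle).
In Python, from rig import * gives the robot as it stands. Calls block until the motion is done:
- reach(position, orientation): joint-space move of the TCP to a pose.
- movel(position, rate=0.15, rotation=None, contact_N=None): straight line of the TCP; rotation=None keeps the orientation; rate is the mean speed in m/s. With contact_N (N) it stops when the force on the tool has changed by that much, and returns True; else False.
- move_j(angles): joint-space move.
- command_gripper(opening, grasp_force=None): finger opening in m; grasp_force is the grip in N (None keeps the last); returns when the fingers have stopped.
- sleep(seconds).
- ik(position, orientation): joint angles nearest the present ones, or None.
- snapshot(name): name is "scene" or "top" or "wrist"; returns a dict with "color" (480x640x3 uint8, blue, green, red), "fx", "fy", "cx", "cy" (pixels), "cam_to_world" (4x4, takes a point from camera to world coordinates). Camera axes: x right, y down, z forward; pixel columns grow to the right and rows downward; lengths in m; the calibration is good to about 2 mm. A picture is of the moment at which its call begins. There is no depth.
A pose or a line that the arm cannot do raises IKError and nothing moves.
- close_job(): hands the job in; it is judged then, once.
Trained networks look in a picture, given as the dict that the camera call returned (one of the last four; its "shot" number tells which), for a name from the list of things; names that differ only in an ending like _2 or _b are one class to them, and where a whole thing is asked for, a point or a joint stands for the part that bears it (a point fixed in the world has none). Each returns a list of dicts, best first, with "p" (0 to 1); they miss things now and then, are a little off and sometimes report something else, mostly with a low value. They report only what shows in the picture. A call takes as long as a camera call. They do not tell look-alikes from the thing itself.
- find_in(label, picture): "at" ([column, row] as shares, 0 to 1, of the picture: columns of its width, rows of its height, amid what is visible of it).
- masks_of(label, picture): "mask" (480x640 bool, what is visible of it) and "at" ([column, row] as shares, 0 to 1, of the picture: columns of its width, rows of its height, amid what is visible of it).
Readings, each from a call of its own:
- read_time_s(): time.
- read_joint_positions(): joint angles.
- read_qd(): joint speeds.
- read_tau(): joint torques, N m.
- read_eef_pos(): TCP position.
- read_ee_rot(): TCP orientation.
- read_force(): force on the tool from outside, world axes, zero at the start.
- read_torque(): the same for the moment, N m.
- read_finger_gap(): finger opening in m.
- read_grip_force(): force on a finger pad.
Only numpy, scipy, OpenCV 4.12 (cv2) and the standard library are available. Lean on these libraries where they do the work, as an engineer would, in place of code of your own. Each camera call takes 0.05 s, during which the arm holds its last target. There are 200 camera calls.

## Working session

There is one attempt and no reset: what is moved stays moved. The work goes in short steps, each a Python script; the robot and the scene stay as the last script left them, time stands still between calls to the robot, and variables do not carry over. Pictures are saved under pics/ and viewed, at most 11 in all, crops included, and the job is handed in when it is done.

```bash
mkdir -p pics; ls
python3 - <<'E'
from rig import *
import cv2
for n in ["scene","top"]:
    s=snapshot(n); cv2.imwrite(f"pics/{n}0.png",s["color"])
    print(n,s["fx"],s["cx"],s["cy"],s["cam_to_world"])
    for l in ["thick_center","middle_center","thin_center","rack","chute","mouth","guard_edge"]:
        try: print(l,[(round(d["p"],2),round(d["at"][0]*640),round(d["at"][1]*480)) for d in find_in(l,s)][:5])
        except Exception as e: print(l,e)
print(read_time_s())
E
```

```text
pics
scene 469.96521973309444 319.91913727265415 236.5893617039485 [[-0.693748    0.43941019 -0.57064209  1.18860146]
 [ 0.72013291  0.41104487 -0.5589729   0.64039918]
 [-0.01105888 -0.79872448 -0.6015953   0.81914297]
 [ 0.          0.          0.          1.        ]]
thick_center [(0.66, 397, 330), (0.58, 438, 387)]
middle_center [(0.93, 391, 298), (0.87, 310, 238), (0.71, 329, 288), (0.71, 246, 232), (0.65, 231, 192)]
thin_center [(0.69, 361, 310)]
rack [(0.97, 361, 331)]
chute [(0.7, 245, 233)]
mouth [(0.79, 244, 229), (0.4, 367, 257)]
guard_edge [(0.98, 230, 195)]
top 605.0621955498543 320.07552190938753 240.28272717319112 [[-0.010436   -0.9905785   0.13654792  0.3974736 ]
 [-0.9997797   0.00784956 -0.01946642  0.04798677]
 [ 0.01821117 -0.13672099 -0.99044219  1.44528462]
 [ 0.          0.          0.          1.        ]]
thick_center [(0.75, 203, 236), (0.74, 159, 226)]
middle_center [(0.88, 387, 301), (0.77, 253, 287), (0.66, 289, 233)]
thin_center [(0.73, 432, 224), (0.62, 246, 233), (0.35, 317, 155)]
rack [(0.89, 255, 244)]
chute [(0.63, 430, 222)]
mouth [(0.93, 431, 224)]
guard_edge [(0.82, 408, 187)]
0.8
```

View pics/scene0.png

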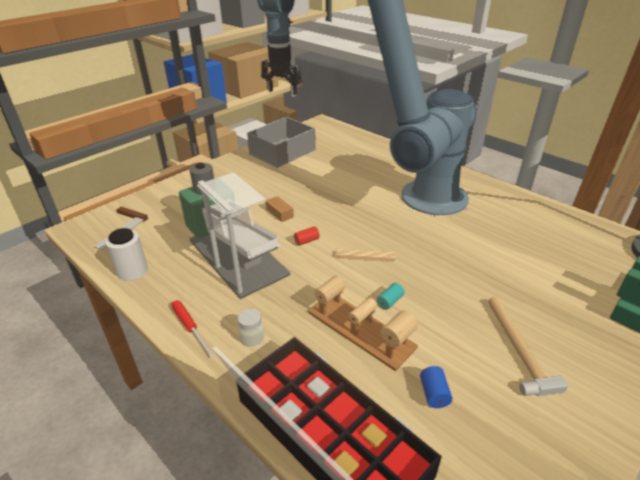

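View pics/top0.png

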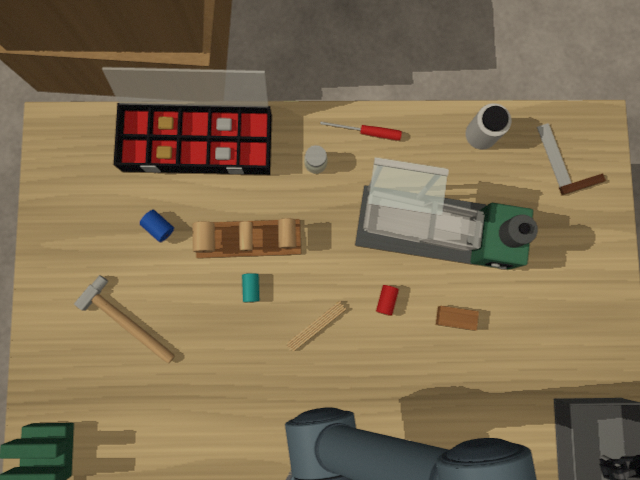

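The top picture shows these candidates:
- **Thick:** beech roller at (203,236), with a blue look-alike at (157,226).
- **Middle:** beech roller at (288,233), with a red look-alike at (387,301) and a turquoise one at (251,287).
- **Thin:** beech roller at (246,235).

I choose the three beech rollers on the rack. The chute spans columns 365–485, with its low end at the green unit on the right. The guard is at (408,187).

Run:
```python
import cv2,numpy as np
t=cv2.imread("pics/top0.png")
a=cv2.resize(t[150:275,345:545],None,fx=4,fy=4,interpolation=cv2.INTER_CUBIC)
cv2.imwrite("pics/c1.png",a)
b=cv2.resize(t[195:275,180:320],None,fx=5,fy=5,interpolation=cv2.INTER_CUBIC)
cv2.imwrite("pics/c2.png",b)
```

```text
(no output)
```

View pics/c1.png

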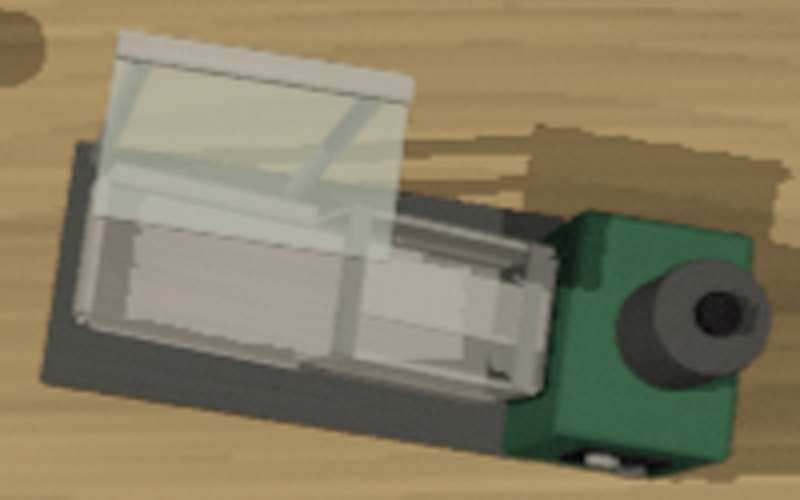

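View pics/c2.png

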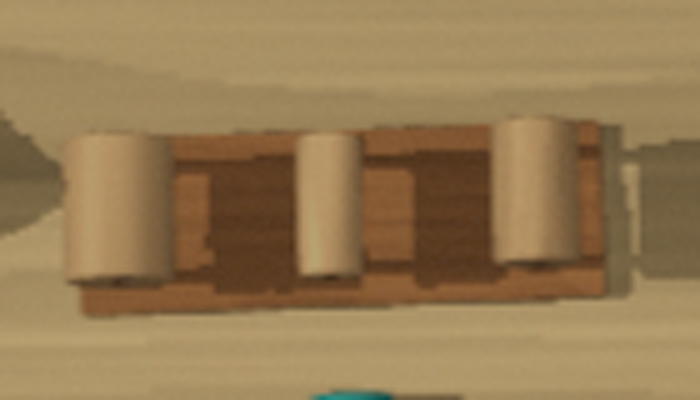

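The crops confirm plain beech rollers at these top-view pixels: thick (204,236), thin (246,236) and middle (287,233). The guard's near edge runs from (368,204) to (442,214.5). The chute's upper-end near corner is at about (365,231). Next I'll fit both poses and check them with an overlay.

```bash
cat > h.py <<'E'
from rig import *
import numpy as np, cv2
from scipy.spatial.transform import Rotation as R
from scipy.optimize import least_squares
def proj(s,P):
    T=np.linalg.inv(s["cam_to_world"]); P=np.atleast_2d(P)@T[:3,:3].T+T[:3,3]
    return np.c_[s["fx"]*P[:,0]/P[:,2]+s["cx"], s["fy"]*P[:,1]/P[:,2]+s["cy"]]
def back(s,u,z):
    M=np.array(s["cam_to_world"]); d=M[:3,:3]@[(u[0]-s["cx"])/s["fx"],(u[1]-s["cy"])/s["fy"],1]
    return M[:3,3]+d*(z-M[2,3])/d[2]
def chute(p):  # x,y of stop origin, yaw -> 4x4
    T=np.eye(4); T[:3,:3]=(R.from_euler("z",p[2])*R.from_euler("x",14,degrees=True)).as_matrix(); T[:3,3]=[p[0],p[1],.05]; return T
def tr(T,P): return np.atleast_2d(P)@T[:3,:3].T+T[:3,3]
E
python3 - <<'E'
from h import *
s=snapshot("top"); sc=snapshot("scene")
ctr={}
for n,u,z in [("thick",(203.8,236.4),.074),("thin",(246,236),.062),("middle",(287,233.2),.068)]:
    ctr[n]=back(s,u,z); print(n,ctr[n].round(4))
g1=back(s,(368.2,203.8),.253);g2=back(s,(442,214.5),.253)
print("guard",g1.round(3),g2.round(3),np.linalg.norm(g1-g2))
d=(g1-g2)[:2]; yaw=np.arctan2(-d[0],d[1]); 
ax=np.array([np.cos(yaw),np.sin(yaw)]); ay=np.array([-ax[1],ax[0]])
m=(g1+g2)[:2]/2+.012*ax; o=m-ay*.185*np.cos(np.radians(14))
p=[*o,yaw]; print("chute",p,"mouth",m)
T=chute(p); yr=np.arctan2(*-(ctr["thick"]-ctr["middle"])[:2]*[1,-1]) ; print("rackyaw",yr)
W=[(-.046,.25,.02),(.046,.25,.02),(.038,.25,0),(-.038,.25,0),(-.038,0,0),(.038,0,0),(.038,0,.057),(-.038,0,.057),(-.046,.125,.02),(-.038,.125,.057)]
out=[]
for im,(x0,y0,x1,y1) in [(s,(345,150,545,275)),(sc,(180,160,380,285))]:
    c=cv2.resize(im["color"][y0:y1,x0:x1],None,fx=4,fy=4,interpolation=cv2.INTER_CUBIC)
    q=(proj(im,tr(T,W))-[x0,y0])*4
    for i,j in [(0,1),(0,3),(3,2),(1,2),(3,4),(4,5),(5,2),(4,7),(5,6),(6,7),(0,8),(7,9)]:
        cv2.line(c,tuple(map(int,q[i])),tuple(map(int,q[j])),(0,0,255),1)
    for P in [*ctr.values()]: cv2.circle(c,tuple(((proj(im,P)[0]-[x0,y0])*4).astype(int)),6,(255,0,0),2)
    out.append(c)
cv2.imwrite("pics/ov.png",cv2.resize(np.vstack(out),None,fx=.6,fy=.6,interpolation=cv2.INTER_AREA))
for n in ctr: print(n,proj(sc,ctr[n]).round(0))
E
```

```text
thick [0.5976 0.2863 0.074 ]
thin [0.5995 0.1915 0.062 ]
middle [0.6044 0.0968 0.068 ]
guard [ 0.635 -0.073  0.253] [ 0.612 -0.221  0.253] 0.14978191211257952
chute [np.float64(0.608062331855112), np.float64(-0.3261657251022546), np.float64(-0.15339826042407492)] mouth [ 0.63549018 -0.14876884]
rackyaw 0.035988589837113685
thick [[398. 327.]]
thin [[362. 309.]]
middle [[329. 288.]]
```

View pics/ov.png

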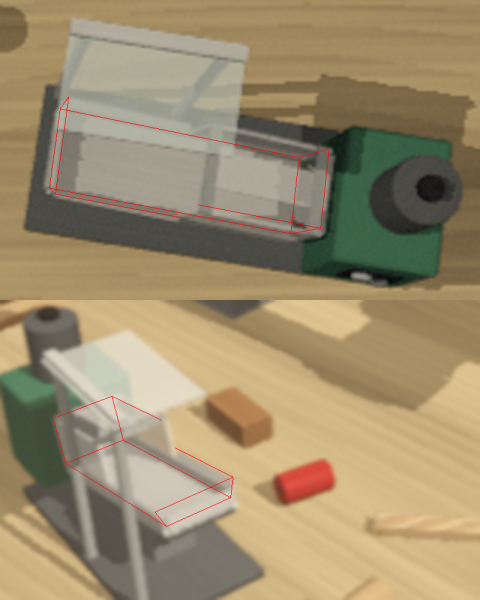

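The wireframe matches the channel in both views to within 2–3 mm, and the projected roller centres agree with the scene detections at (398,327), (362,309) and (329,288). Next I'll check inverse kinematics and the wrist camera mount.

```bash
cat >> h.py <<'E'
C=dict(thick=np.array([.5976,.2863,.074]),thin=np.array([.5995,.1915,.062]),middle=np.array([.6044,.0968,.068]))
D=dict(thick=.05,middle=.04,thin=.03); SW=dict(thick=.005,middle=.003,thin=.002)
RY,CY=.036,-.1534; CH=chute([.60806,-.32617,CY]); LEAN=np.radians(40)
def ori(yaw,flip,lean=LEAN):
    z=np.array([np.sin(lean),0,-np.cos(lean)]); y=np.array([0,1.,0])*(-1 if flip else 1)
    return R.from_euler("z",yaw)*R.from_matrix(np.c_[np.cross(y,z),y,z])
def tcp(c,rot,n): return c+rot.as_matrix()[:,2]*(.019+SW[n])
def drop(n,h): # roller centre, bottom h above the floor (square to it)
    return tr(CH,[0,.19,D[n]/2+h])[0]
CX=np.array([np.cos(CY),np.sin(CY),0]); UP=np.array([0,0,1.])
E
python3 - <<'E'
from h import *
s=snapshot("wrist"); M=np.array(s["cam_to_world"]); r=R.from_rotvec(read_ee_rot())
print("cam in tool",(r.inv().apply(M[:3,3]-read_eef_pos())).round(3)); print(r.as_matrix().round(2))
for f in (0,1):
  for n in C:
    o=ori(RY,f);t=tcp(C[n],o,n); o2=ori(CY,f); d=drop(n,.008); 
    L=[(t-o.as_matrix()[:,2]*.09,o),(t,o),(t+UP*.1,o)]+[(tcp(q,o2,n),o2) for q in (d-CX*.12+UP*.055,d+UP*.055,d)]
    for p,q in L:
        a=ik(p,q.as_rotvec()); print(f,n,None if a is None else np.round(a,2))
E
```

```text
cam in tool [ 0.078 -0.    -0.143]
[[ 0.97  0.25 -0.  ]
 [ 0.25 -0.97 -0.  ]
 [-0.    0.   -1.  ]]
0 thick [ 0.52  0.18 -0.8  -0.04 -0.3   0.38]
0 thick [ 0.47  0.38 -0.76 -0.22 -0.27  0.34]
0 thick [ 0.47  0.21 -0.65  0.06 -0.27  0.34]
0 thick [-0.49 -0.09 -0.96  0.04  0.21 -0.26]
0 thick [-0.4   0.15 -0.71  0.03  0.16 -0.19]
0 thick [-0.4   0.23 -0.79 -0.13  0.16 -0.19]
0 thin [ 0.32  0.1  -0.94 -0.15 -0.18  0.22]
0 thin [ 0.28  0.34 -0.9  -0.35 -0.16  0.19]
0 thin [ 0.28  0.14 -0.78 -0.03 -0.16  0.19]
0 thin [-0.48 -0.08 -0.97  0.01  0.21 -0.26]
0 thin [-0.4   0.15 -0.73  0.01  0.16 -0.19]
0 thin [-0.4   0.24 -0.8  -0.16  0.16 -0.19]
0 middle [ 0.07  0.04 -1.   -0.16 -0.02  0.02]
0 middle [ 0.06  0.29 -0.95 -0.38 -0.02  0.02]
0 middle [ 0.06  0.09 -0.83 -0.05 -0.02  0.02]
0 middle [-0.48 -0.09 -0.97  0.02  0.21 -0.26]
0 middle [-0.4   0.15 -0.72  0.02  0.16 -0.19]
0 middle [-0.4   0.24 -0.79 -0.14  0.16 -0.19]
1 thick [ 0.52  0.18 -0.8  -0.04 -0.3  -2.76]
1 thick [ 0.47  0.38 -0.76 -0.22 -0.27 -2.8 ]
1 thick [ 0.47  0.21 -0.65  0.06 -0.27 -2.8 ]
1 thick [-0.49 -0.09 -0.96  0.04  0.21  2.88]
1 thick [-0.4   0.15 -0.71  0.03  0.16  2.95]
1 thick [-0.4   0.23 -0.79 -0.13  0.16  2.95]
1 thin [ 0.32  0.1  -0.94 -0.15 -0.18 -2.93]
1 thin [ 0.28  0.34 -0.9  -0.35 -0.16 -2.95]
1 thin [ 0.28  0.14 -0.78 -0.03 -0.16 -2.95]
1 thin [-0.48 -0.08 -0.97  0.01  0.21  2.89]
1 thin [-0.4   0.15 -0.73  0.01  0.16  2.95]
1 thin [-0.4   0.24 -0.8  -0.16  0.16  2.95]
1 middle [ 0.07  0.04 -1.   -0.16 -0.02 -3.12]
1 middle [ 0.06  0.29 -0.95 -0.38 -0.02 -3.12]
1 middle [ 0.06  0.09 -0.83 -0.05 -0.02 -3.12]
1 middle [-0.48 -0.09 -0.97  0.02  0.21  2.88]
1 middle [-0.4   0.15 -0.72  0.02  0.16  2.95]
1 middle [-0.4   0.24 -0.79 -0.14  0.16  2.95]
```

Run:
```python
from h import *
command_gripper(.085)
p=read_eef_pos(); a=np.arctan2(p[1],p[0])
reach([.42*np.cos(a),.42*np.sin(a),.33],ori(a,0).as_rotvec())
o=ori(RY,0); n="thick"; t=tcp(C[n],o,n); pre=t-o.as_matrix()[:,2]*.1
q=np.array(read_joint_positions()); q[0]=.5; move_j(q)
reach(pre,o.as_rotvec())
s=snapshot("wrist"); cv2.imwrite("pics/w1.png",cv2.circle(s["color"].copy(),tuple(map(int,proj(s,C[n])[0])),4,(0,0,255),2))
print(proj(s,C[n]),[(d["p"],np.array(d["at"])*[640,480]) for d in find_in("thick_center",s)][:3],read_time_s())
```

```text
[[317.6878187  246.89644642]] [(0.85, array([455.808, 218.976])), (0.7, array([325.504, 242.976]))] 6.4917
```

View pics/w1.png

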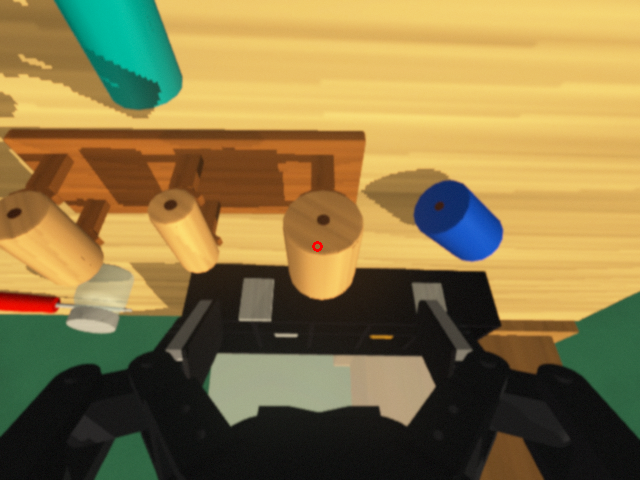

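The wrist view shows the thick roller centred at about (324,247), against a prediction of (318,247), so it is about 2 mm toward +y. The blue look-alike at (458,220) is clear of the fingers if I open to 70 mm.

```bash
cat >> h.py <<'E'
C["thick"][1]+=.002
def grasp(n):
    o=ori(RY,0); t=tcp(C[n],o,n); command_gripper(D[n]+.022)
    reach(t-o.as_matrix()[:,2]*.1,o.as_rotvec())
    movel(t,.12); command_gripper(0,40); print("gap",read_finger_gap(),read_grip_force())
    movel(t+UP*.1,.15); print("lifted gap",read_finger_gap(),read_time_s())
def carry(n,h):
    o=ori(CY,0); d=drop(n,h)
    reach(tcp(d-CX*.14+UP*.06,o,n),o.as_rotvec())
    print("t",read_time_s(),read_finger_gap())
def insert(n,h):
    o=ori(CY,0); d=drop(n,h)
    movel(tcp(d+UP*(.06-h),o,n),.15)
    print("down contact",movel(tcp(d,o,n),.06,contact_N=6),read_eef_pos(),tcp(d,o,n),read_force())
E
python3 - <<'E'
from h import *
grasp("thick"); carry("thick",.006)
s=snapshot("wrist"); cv2.imwrite("pics/w2.png",s["color"])
E
```

```text
gap 0.04880418076881583 41.48111343383789
lifted gap 0.048943391628014477 9.1583
t 10.7417 0.048748430398174204
```

View pics/w2.png

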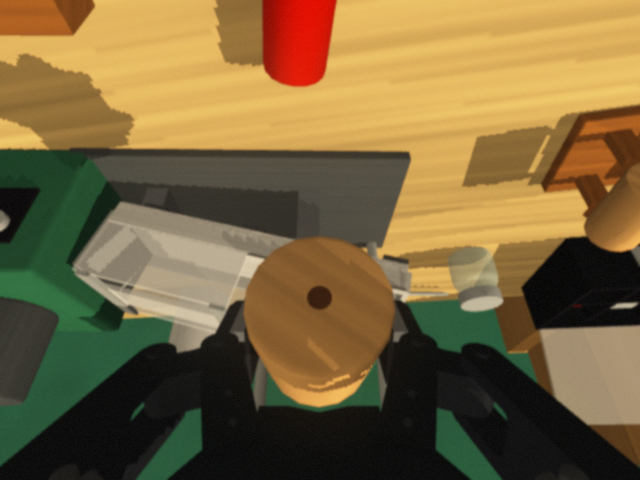

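The thick roller is held squarely at (318,320), and the mouth lies ahead of it. I'll insert and release it.

```bash
cat >> h.py <<'E'
def release(n):
    command_gripper(D[n]+.024); sleep(.2)
    p=np.array(read_eef_pos()); movel(p+UP*.065,.12); p=p+UP*.065; movel(p-CX*.15,.2)
    print("t",read_time_s(),read_force())
E
python3 - <<'E'
from h import *
insert("thick",.010)
s=snapshot("scene"); a=s["color"][150:290,170:330]
release("thick"); s2=snapshot("scene"); b=s2["color"][150:290,170:330]; t=snapshot("top")["color"][150:275,345:545]
f=lambda i,k: cv2.resize(i,k,interpolation=cv2.INTER_CUBIC)
cv2.imwrite("pics/r1.png",np.vstack([np.hstack([f(a,(400,350)),f(b,(400,350))]),cv2.copyMakeBorder(f(t,(400,250)),0,0,0,400,0)]))
E
```

```text
down contact False [ 0.65061184 -0.15487695  0.11211194] [ 0.65018141 -0.15470371  0.11154044] [-0.0463225   0.02235914 -1.13397769]
t 15.0667 [-0.27435422 -0.19058252 -0.13043623]
```

View pics/r1.png

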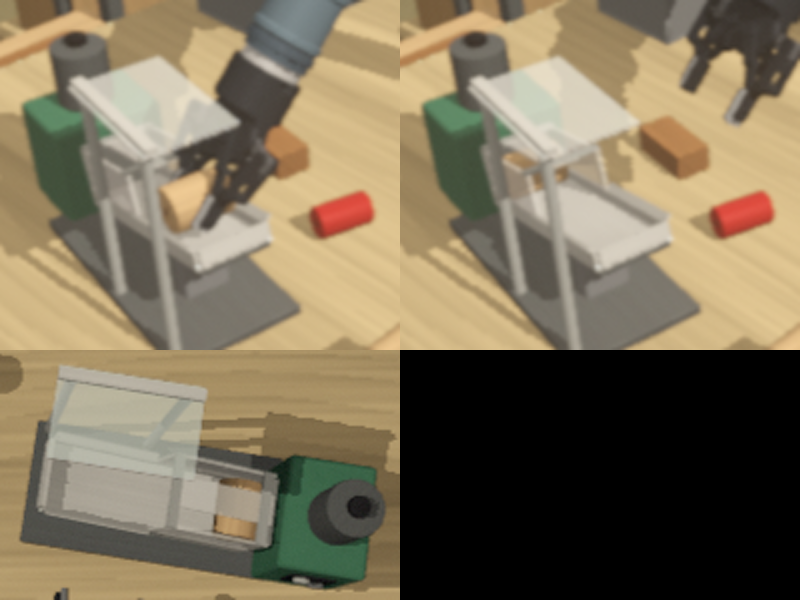

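The thick roller has rolled down and rests at the stop, and the guard is untouched. Next is the middle roller.

```bash
cat >> h.py <<'E'
SW.update(middle=-.002,thin=-.005)
def check(n):
    o=ori(RY,0); reach(tcp(C[n],o,n)-o.as_matrix()[:,2]*.1,o.as_rotvec()); s=snapshot("wrist")
    print(n,proj(s,C[n]).round(),[(d["p"],(np.array(d["at"])*[640,480]).round()) for d in find_in(n+"_center",s)][:3])
E
python3 - <<'E'
from h import *
check("middle"); grasp("middle"); carry("middle",.009); insert("middle",.009)
s=snapshot("scene"); a=s["color"][150:290,170:330]
release("middle"); s2=snapshot("scene"); b=s2["color"][150:290,170:330]; t=snapshot("top")["color"][150:275,345:545]
f=lambda i,k: cv2.resize(i,k,interpolation=cv2.INTER_CUBIC)
cv2.imwrite("pics/r2.png",np.vstack([np.hstack([f(a,(400,350)),f(b,(400,350))]),cv2.copyMakeBorder(f(t,(400,250)),0,0,0,400,0)]))
E
```

```text
middle [[319. 245.]] [(0.98, array([505.,  50.])), (0.94, array([323., 240.]))]
gap 0.038820611473971645 40.61137318611145
lifted gap 0.03904025697980274 18.85
t 19.8333 0.03922697996490609
down contact False [ 0.64639023 -0.15277901  0.1116745 ] [ 0.64595653 -0.1525817   0.11108098] [ 0.08582315  0.52251365 -0.78735343]
t 24.125 [ 1.07383865  0.04753504 -0.34244096]
```

View pics/r2.png

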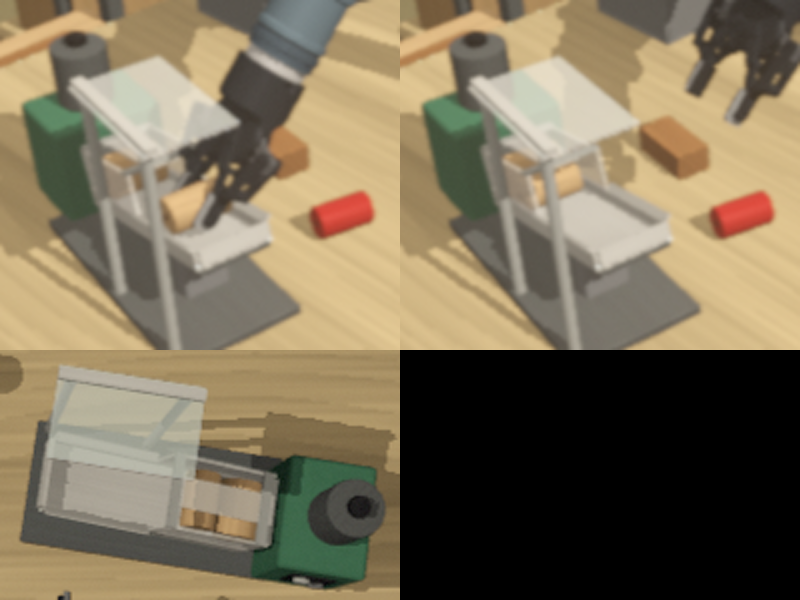

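The middle roller rests against the thick one under the cover. Next is the thin roller.

Run:
```python
from h import *
n="thin"; check(n); grasp(n); carry(n,.010); insert(n,.010)
s=snapshot("scene"); a=s["color"][150:290,170:330]
release(n); sleep(1); s2=snapshot("scene"); b=s2["color"][150:290,170:330]; T=snapshot("top"); t=T["color"][150:275,345:545]
f=lambda i,k: cv2.resize(i,k,interpolation=cv2.INTER_CUBIC)
cv2.imwrite("pics/r3.png",np.vstack([np.hstack([f(a,(400,350)),f(b,(400,350))]),np.hstack([f(t,(400,250)),f(T["color"][130:380,60:460],(400,250))])]))
```

```text
thin [[319. 244.]] [(0.73, array([324., 239.]))]
gap 0.02873928844232285 39.85852360725403
lifted gap 0.0288157821028949 28.2083
t 29.475 0.0287973730818102
down contact False [ 0.64462967 -0.15150902  0.11007328] [ 0.64419867 -0.15133073  0.10949793] [-0.25566741 -0.0823345   0.02997014]
t 33.75 [ 0.08920998 -0.49541251  0.77291945]
```

View pics/r3.png

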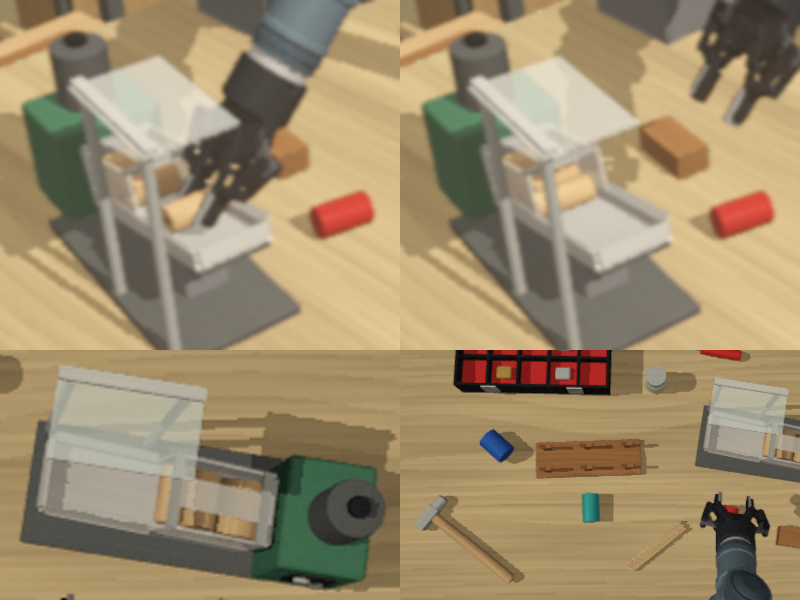

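The row appears to be in the right order. I'll check that the thin roller is seated by overlaying the expected outlines.

Run:
```python
from h import *
out=[]
for nm,(x0,y0,x1,y1) in [("top",(375,170,495,260)),("scene",(200,180,300,255))]:
    s=snapshot(nm); c=cv2.resize(s["color"][y0:y1,x0:x1],(600,450),interpolation=cv2.INTER_CUBIC); k=600/(x1-x0); e=c.copy()
    for y,r in [(.025,.025),(.07,.02),(.104,.015)]:
        th=np.linspace(0,2*np.pi,40); P=np.vstack([np.c_[np.full(40,x),y+r*np.cos(th),r+r*np.sin(th)] for x in (-.033,.033)])
        h=cv2.convexHull(((proj(s,tr(CH,P))-[x0,y0])*k).astype(np.int32)); cv2.polylines(e,[h],True,(0,0,255),1)
    out.append(np.hstack([c,e]))
cv2.imwrite("pics/f.png",cv2.resize(np.vstack(out),(800,600),interpolation=cv2.INTER_AREA))
```

```text
(no output)
```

View pics/f.png

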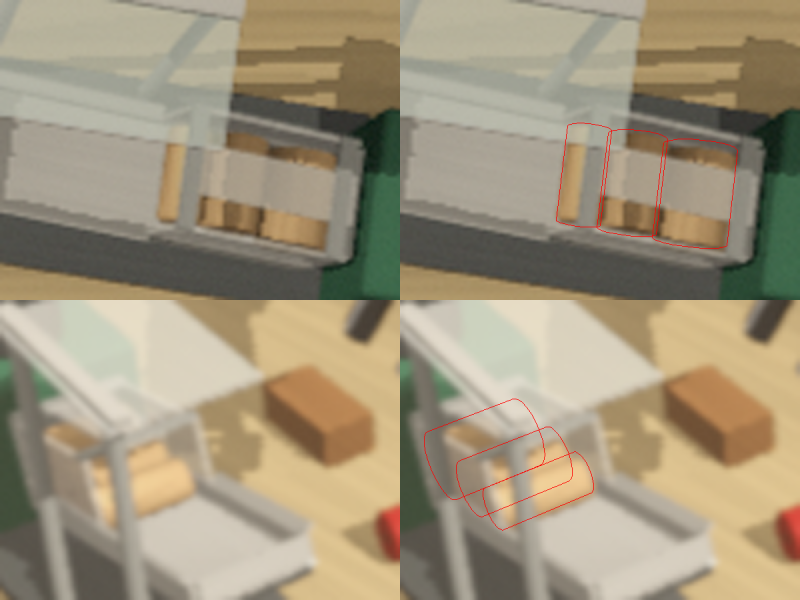

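The rollers match the expected full-row outlines in both views, and the gripper is clear, so I'm handing in.

```bash
python3 -c "
from rig import *
print(close_job(), read_time_s())"
```

```text
the job is handed in; nothing more can be done
the job is handed in; nothing more can be done
```

I loaded the three beech rollers thick, middle, then thin. They lie in a row against the stop at their expected positions, with no sign of the guard or other bench items having been touched, and the job was handed in at about 35 s; no verdict came back.

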